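Tip the sorter tray out into the parts bin

TASK

Slide the empty blue bin up under the mouth of the tipping tray, its long side flush against the aluminium stop bar and centred on it. Then pull the tray's red gate all the way up, lift the tray by its yellow bar until all three orange relay modules have slid off into the bin, lower the tray gently until it rests again (do not let it slam), and push the gate fully down. Leave the bin where it is, upright against the stop, with all the modules in it, and leave everything else on the bench alone.

Things in the scene. Friction and masses are not known exactly. Their poses are not given: they have to be found in the camera images.
- station: Fixed aluminium tipping station. Origin on the work surface, mid-length at the front face of its stop bar; x along the bar, y back under the tray, -y the free side where the bin belongs, z up. Stop bar 190 mm long, 50 mm high, front face at y = 0. Side plates 92 mm high at x +-90, y 1 to 51 mm. Tray floor 92 mm above the work surface; hinge line along x through (0, 0, 92 mm).
- tray (a joint): Hinge of the black tray, rad: 0 level on its rests, grows as the handle end lifts, stop at 1.1. Falls back by its weight (450 g, no catch). Level, in station frame: x +-78, y -18 to 187 mm, floor top z 92 mm, side and rear walls 36 mm high. Mouth at y = -18 mm, shut by the gate between two 10 mm posts 96 mm high at x +-75. Modules slide only when steep: about 0.9 to 1.0 rad empties it.
- tray_handle (a point): Centre of the tray's yellow round bar: 12 mm thick, 120 mm long along the hinge (100 mm free between its arms), at (0, 240, 25 mm) from the hinge line in the tray's frame, so 117 mm above the work surface when level; 53 mm open between its centre and the tray's rear wall. Axes are the tray's, x along the bar. It moves on an arc about the hinge line.
- gate (a joint): Slide of the tray's gate, m: 0 = fully down (shut), 0.05 = fully up; friction of about 2.5 N keeps it where it is left. It moves along the tray's z, and tips with the tray. Fully up it leaves 50 mm clear above the tray floor.
- gate_grip (a point): Middle of the red tab on the gate (clear panel 138 mm wide, red rim): tab 50 mm long along the station's x, 12 mm thick, its top 12 mm above this point, the gate's rim 20 mm below it. Gate down and tray level: this point is 155 mm above the work surface, at x = 0, y = -13 mm in the station's frame.
- bin: Loose open blue bin, 180 (x) by 130 (y) by 70 mm high, walls and floor 6 mm, about 400 g. Origin at the centre of its underside, z up. Its walls can be pinched from above. Either long side may face the stop bar, flush and centred it lies at (0, -65 mm, 0) in the station's frame.
- module0: Orange relay module with a white top and two brass studs, block 40 (x) by 70 (y) by 26 mm (30 mm over the studs), about 100 g, lying loose in the tray. Origin at the centre of its underside.
- module1: Orange relay module with a white top and two brass studs, block 40 (x) by 70 (y) by 26 mm (30 mm over the studs), about 100 g, lying loose in the tray. Origin at the centre of its underside.
- module2: Orange relay module with a white top and two brass studs, block 40 (x) by 70 (y) by 26 mm (30 mm over the studs), about 100 g, lying loose in the tray. Origin at the centre of its underside.
- tape: Bystander: yellow tape roll lying flat, 96 mm across, 24 mm high. Origin under its centre.
- flask: Bystander: bottle, 56 mm across, 130 mm high. Origin under its centre.
- driver: Bystander: screwdriver with orange handle, 170 mm, lying along its x. Origin under its middle.
- electrode: Bystander: brass block 70 by 45 by 30 mm with a copper stud. Origin under its centre.
- rejects: Bystander: small red open box 150 by 110 by 55 mm, not for these modules. Origin under its centre.
- spool: Bystander: copper-coloured spool, 64 mm across, 46 mm high. Origin under its centre.
- pot: Bystander: jar, 70 mm across, 70 mm high. Origin under its centre.
Not all that is in view belongs to the job. Leave any turquoise look-alike of the bin alone. What is shaped like the module0 but purple is not meant.

How it is judged:
On the way, in this order (a step that is already met when the one before it is completed fails the run):
1. the bin stands flush against the stop bar (gap under 5 mm, square within 0.06 rad) and centred on it within 15 mm (y of bin in the frame of station above -0.07 m and x of bin in the frame of station between -0.015 and 0.015 m and angle between the x axis of bin and the x axis of station, either way round below 0.06 rad and angle between bin's own z axis and vertical below 0.05 rad), for 0.2 s.
2. the gate is pulled up (over 42 of its 50 mm) with the tray still down (value of joint gate above 0.042 m and value of joint tray below 0.1 rad), for 0.2 s.
3. the tray is tipped by more than 0.4 rad and all three modules are in the bin (value of joint tray above 0.4 rad and x of module0 in the frame of bin between -0.087 and 0.087 m and y of module0 in the frame of bin between -0.062 and 0.062 m and z of module0 in the frame of bin between 0 and 0.07 m and x of module1 in the frame of bin between -0.087 and 0.087 m and y of module1 in the frame of bin between -0.062 and 0.062 m and z of module1 in the frame of bin between 0 and 0.07 m and x of module2 in the frame of bin between -0.087 and 0.087 m and y of module2 in the frame of bin between -0.062 and 0.062 m and z of module2 in the frame of bin between 0 and 0.07 m), for 0.2 s.
4. the tray is lowered until it rests level (under 0.03 rad), the modules in the bin (value of joint tray below 0.03 rad and x of module0 in the frame of bin between -0.087 and 0.087 m and y of module0 in the frame of bin between -0.062 and 0.062 m and z of module0 in the frame of bin between 0 and 0.07 m and x of module1 in the frame of bin between -0.087 and 0.087 m and y of module1 in the frame of bin between -0.062 and 0.062 m and z of module1 in the frame of bin between 0 and 0.07 m and x of module2 in the frame of bin between -0.087 and 0.087 m and y of module2 in the frame of bin between -0.062 and 0.062 m and z of module2 in the frame of bin between 0 and 0.07 m), for 0.2 s.
5. the gate is pushed fully down (under 5 mm left) (value of joint gate below 0.005 m and value of joint tray below 0.03 rad), for 0.2 s.
At the end, for the whole second after the job is handed in: All three modules lie at rest inside the blue bin; the bin stands upright against the stop bar (gap under 10 mm, square within 0.1 rad, centred within 20 mm); the tray rests level (under 0.03 rad) and the gate is fully down (under 5 mm left) (all of step 5 and y of bin in the frame of station above -0.075 m and x of bin in the frame of station between -0.02 and 0.02 m and angle between the x axis of bin and the x axis of station, either way round below 0.1 rad and angle between bin's own z axis and vertical below 0.05 rad and x of module0 in the frame of bin between -0.087 and 0.087 m and y of module0 in the frame of bin between -0.062 and 0.062 m and z of module0 in the frame of bin between 0 and 0.07 m and x of module1 in the frame of bin between -0.087 and 0.087 m and y of module1 in the frame of bin between -0.062 and 0.062 m and z of module1 in the frame of bin between 0 and 0.07 m and x of module2 in the frame of bin between -0.087 and 0.087 m and y of module2 in the frame of bin between -0.062 and 0.062 m and z of module2 in the frame of bin between 0 and 0.07 m and linear speed of bin below 0.01 m/s and linear speed of each of module0, module1, module2 below 0.02 m/s); the robot touches nothing.
It fails at once if the tray slams or is flung down (falls faster than 3 rad/s) (velocity of joint tray below -3 rad/s).
It fails at once if a bystander (tape, bottle, screwdriver, brass block, red box, spool or jar) is moved more than 30 mm (distance of any of tape, flask, driver, electrode, rejects, spool, pot from where it was at the start of the episode above 0.03 m).
It also fails if it takes over 72 s, if anything falls off the work surface, if the arm or the gripper's body presses on something with over 40 N, if the wrist force passes 120 N, or if a joint passes its speed limit or range.

ROBOT

A 6-joint arm with a two-finger parallel gripper is mounted at the origin on the work surface. World frame = base frame: x ahead of the robot, y to its left, z up, the work surface at z = 0. Lengths are in m, angles in rad, forces in N, time in s.
With the tool pointing down it reaches from about 0.375 to 0.925 m from the base axis. Payload 5.7 kg.
Tool frame: the origin (TCP) lies midway between the tips of the shut fingers; the grasp point (between the pads) lies 19 mm behind it (manip.grip_depth is the distance from the TCP to the grasp point, in m); z points along the fingers, y is the direction in which the jaws open and shut (so a half turn about z gives the same grasp; the last joint's range is limited). The gripper opens to 85 mm and grips with 20 to 120 N. Pads are 22 mm wide; open, the fingers measure 114 mm over their backs; the gripper's body (76 mm by 85 mm) begins 54 mm behind the grasp point. The pads swing forward as they close: fully open they stand 13 mm farther back than shut.
Start: joints at [1.059, 0.359, 1.51, -0, 1.272, -0.115], TCP at [0.232, 0.553, 0.231] pointing down, gripper open.
Joint ranges: [-2.97, 2.97], [-1.01, 2.36], [0.21, 2.38], [-0.96, 4.11], [0.2, 2.71], [-2.98, 2.98]. Speed limits (rad/s): [2.39, 2.39, 3.14, 3.14, 3.14, 3.14].

INTERFACE

Orientations are given as a unit quaternion [w, x, y, z].
In Python, from plant import manip gives the robot as it stands. The module is installed in compiled form; this text tells all that it offers.
- The arm moves only by the shell command python3 -m handwheel 'ROWS' [OPENING] [FORCE]. ROWS is JSON, one flat list of numbers, 4 for each row, row after row: the shift along the tool's x, y, z in cm, then the turn about the tool's z in rad. In form: [tx, ty, tz, twist, tx, ty, tz, twist, ...]. A call has 1 to 5 rows; each row is the pose to reach, as a shift and turn from the pose commanded when the call began, along the tool's axes at that moment; what a row does not reach only later rows make up. A row lasts 1/8 s, in which the tool goes at most 62.5 mm and 10.7 degrees, less where a joint would pass 70% of its speed; a pose out of reach is approached as far as the arm can. A call with a gripper value outside its range is refused whole. OPENING is the opening, from 0 (shut) to 1 (fully open), set as the call begins (- or left out, the last holds). The fingers move at their own pace and stop on an object; FORCE is the grip in N (left out, the last holds). Time passes only in rows, so rows that repeat a pose let the fingers close. It gives the time, the measured TCP pose, the force and the opening at its end, in the units of the state.
- manip.read_state(): the state, without advancing time (a new reading comes with each control period).
- manip.read_camera(name): name is "side" or "top" or "wrist"; returns a dict with "frame" (400x640x3 uint8, red, green, blue), "intrinsics" (3x3 intrinsics, pixels), "D" ([k1, k2, p1, p2, k3] as OpenCV has them; the pictures are not rectified), "world_to_cam" (4x4, takes a point from world to camera coordinates); the wrist camera has in their place "T_tool_cam" (4x4, takes a point from camera to tool coordinates, whose origin is the TCP and whose axes are the flange's). Camera axes: x right, y down, z forward; pixel columns grow to the right and rows downward; lengths in m; the calibration is good to about 2 mm. A picture is of the moment at which its call begins: read the wrist's pose just before it. There is no depth.
- manip.finish_job(): hands the job in, once; it reports no verdict.
Trained networks look in the newest picture that a camera, given by its name, has taken for a name from the list of things; names that differ only in an ending like _2 or _b are one class to them, and where a whole thing is asked for, a point or a joint stands for the part that bears it (a point fixed in the world has none). Each returns a list of dicts, best first, with "score" (0 to 1); they miss things now and then, are a little off and sometimes report something else, mostly with a low value. They report only what shows in the picture. A call takes as long as a camera call. They do not tell look-alikes from the thing itself.
- manip.recognise(camera, name): "at" ([x, y, z] in m, in world coordinates, good to about 4 mm: the middle of the surface that is visible of it).
- manip.spot_point(camera, name): "at" ([x, y, z] in m, in world coordinates, good to about 4 mm: a listed point, or the origin of a listed thing).
The state is a dict: "t": time; "joint_positions": joint angles; "joint_vel": joint speeds; "tau": joint torques, N m; "tool_pos": TCP position; "orientation": TCP orientation; "force": force on the tool from outside, world axes, zero at the start; "ft_torque": the same for the moment, N m; "finger_gap": finger opening in m.
Only numpy, scipy, OpenCV 4.12 (cv2) and the standard library are available. Lean on these libraries where they do the work, as an engineer would, in place of code of your own. Each camera call takes 0.05 s, during which the arm holds its last target. There are 200 camera calls.

## Working session

There is one attempt and no reset: what is moved stays moved. The work goes in short steps, Python scripts to look and compute and a shell command to move; the robot and the scene stay as the last step left them, time stands still between calls to the robot, and variables do not carry over. Pictures are saved under pics/ and viewed, about 8 in all and at most 12, crops included, and the job is handed in when it is done.

```bash
mkdir -p pics; cat > h.py <<'E'
from plant import manip
import numpy as np, cv2
from scipy.spatial.transform import Rotation as R
def st():
    s=manip.read_state(); q=s['orientation']; return s,np.array(s['tool_pos']),R.from_quat([q[1],q[2],q[3],q[0]])
def save(cam,fn):
    c=manip.read_camera(cam); cv2.imwrite('pics/'+fn,c['frame'][:,:,::-1]); return c
E
python3 - <<'E'
from h import *
s,p,r=st(); print(s['t'],p,r.as_matrix().round(3),s['finger_gap'])
for cam in('top','side'):
    save(cam,cam+'1.png')
    for n in('station','tray_handle','gate_grip','bin','module0','rejects','flask','pot','tape'):
        f=manip.spot_point if n!='x' else 0
        print(cam,n,[(np.round(d['at'],3).tolist(),round(d['score'],2)) for d in f(cam,n)][:4])
E
```

```text
0.0 [0.23153099 0.55278734 0.2304496 ] [[-0.922  0.386 -0.001]
 [ 0.386  0.922 -0.002]
 [ 0.    -0.002 -1.   ]] 0.08524619355799881
top station [([0.516, 0.014, -0.001], 0.97)]
top tray_handle [([0.548, 0.254, 0.119], 0.88)]
top gate_grip [([0.523, -0.0, 0.151], 0.53)]
top bin [([0.235, -0.238, 0.002], 0.98), ([0.516, -0.276, 0.002], 0.89), ([0.285, 0.2, 0.006], 0.59)]
top module0 [([0.56, 0.059, 0.094], 0.9), ([0.493, 0.063, 0.096], 0.72), ([0.53, 0.15, 0.092], 0.56), ([0.707, 0.178, -0.001], 0.53)]
top rejects [([0.596, -0.522, -0.004], 0.82)]
top flask [([0.747, 0.079, -0.001], 0.79), ([0.533, 0.152, 0.092], 0.64), ([0.594, -0.52, -0.003], 0.28)]
top pot [([0.642, 0.454, 0.001], 0.63)]
top tape [([0.593, -0.52, -0.002], 0.73), ([0.408, -0.451, 0.004], 0.68)]
side station [([0.522, 0.012, -0.001], 0.55)]
side tray_handle [([0.544, 0.246, 0.12], 0.9)]
side gate_grip [([0.516, 0.001, 0.154], 0.58)]
side bin [([0.282, 0.198, 0.003], 0.74), ([0.24, -0.238, -0.004], 0.7), ([0.518, -0.272, 0.003], 0.67)]
side module0 [([0.533, 0.148, 0.094], 0.66), ([0.559, 0.055, 0.092], 0.63), ([0.708, 0.178, 0.0], 0.53), ([0.494, 0.062, 0.091], 0.45)]
side rejects [([0.598, -0.524, -0.003], 0.88)]
side flask [([0.746, 0.076, -0.001], 0.88)]
side pot [([0.638, 0.46, -0.002], 0.72)]
side tape [([0.407, -0.455, 0.003], 0.63), ([0.518, 0.0, 0.154], 0.41)]
```

View pics/top1.png

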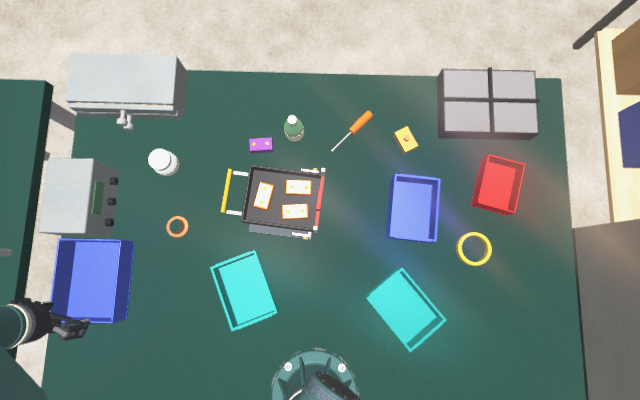

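View pics/side1.png

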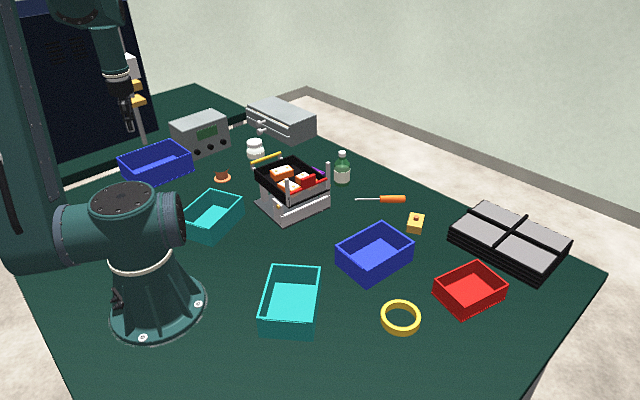

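The top view shows the target blue bin at about (414,208) px, with its long side facing the mouth (gate at 320,203). The handle is at (227,191). The turquoise boxes and the blue bin at far left (92,280) are look-alikes. Next I'll refine the yaws from the picture.

```bash
cat >> h.py <<'E'
def ray(c,uv,z):
    uv=np.array(uv,float).reshape(-1,1,2); n=cv2.undistortPoints(uv,c['intrinsics'],np.array(c['D'])).reshape(-1,2)
    T=np.linalg.inv(c['world_to_cam']); d=np.c_[n,np.ones(len(n))]@T[:3,:3].T; o=T[:3,3]
    return o+d*((z-o[2])/d[:,2])[:,None]
def seg(c,lo,hi,box):
    m=cv2.inRange(cv2.cvtColor(c['frame'],cv2.COLOR_RGB2HSV),lo,hi); k=np.zeros_like(m); x0,y0,x1,y1=box; k[y0:y1,x0:x1]=m[y0:y1,x0:x1]
    n,l,s,_=cv2.connectedComponentsWithStats(k); return np.argwhere(l==1+s[1:,4].argmax())[:,::-1].astype(np.float32)
def rect(c,px,z):
    w=ray(c,px,z)[:,:2].astype(np.float32); (cx,cy),(a,b),t=cv2.minAreaRect(w); return (round(cx,4),round(cy,4)),(round(a,3),round(b,3)),round(t,1)
E
python3 - <<'E'
from h import *
c=manip.read_camera('top')
print('bin rim',rect(c,seg(c,(105,90,40),(130,255,255),(370,160,455,255)),0.07))
print('handle',rect(c,seg(c,(20,120,100),(35,255,255),(210,160,240,225)),0.117))
print('gate',rect(c,seg(c,(170,120,60),(179,255,255),(305,160,335,240)),0.14), rect(c,seg(c,(0,150,60),(5,255,255),(305,160,335,240)),0.14))
E
```

```text
bin rim ((0.5223, -0.2815), (0.173, 0.201), 84.8)
handle ((0.5457, 0.25), (0.012, 0.12), 83.8)Traceback (most recent call last):
  File "<stdin>", line 5, in <module>
  File "h.py", line 14, in seg
    n,l,s,_=cv2.connectedComponentsWithStats(k); return np.argwhere(l==1+s[1:,4].argmax())[:,::-1].astype(np.float32)
                                                                         ~~~~~~~~~~~~~~^^
ValueError: attempt to get argmax of an empty sequence
```

```bash
cat >> h.py <<'E'
def go(*pts,yaw=None):
    s,p,r=st()
    for t in pts: print('cm',(r.inv().apply(np.array(t)-p)*100).round(2))
    y=r.as_matrix()[:,1]; print('pos',p.round(4),'jaw deg',np.degrees(np.arctan2(y[1],y[0])).round(2),'t',s['t'],'f',np.round(s['force'],1),'gap',round(s['finger_gap'],4))
E
python3 -c "
from h import *
go((.45,.40,.32),(.51,-.336,.2))"
```

```text
cm [-26.04  -5.72  -8.87]
cm [-60.02 -71.28   3.14]
pos [0.2319 0.5534 0.2313] jaw deg 67.27 t 1.05 f [-0.6 -0.3 -0.5] gap 0.0856
```

```bash
python3 -m handwheel '[-5.2,-1.1,-1.8,-0.06,-10.4,-2.3,-3.6,-0.12,-15.6,-3.4,-5.3,-0.18,-20.8,-4.6,-7.1,-0.24,-26,-5.7,-8.9,-0.286]' 1
python3 -c "
from h import *
go((.51,-.336,.32),(.51,-.336,.2))"
```

```text
t: 1.68
tool_pos: [0.4509, 0.3991, 0.321]
orientation: [0.0, 0.055, 0.999, 0.0]
force: [-0.5, 0.4, 0.6]
finger_gap: 0.0854
cm [-13.88 -72.43   0.09]
cm [-13.88 -72.44  12.09]
pos [0.4509 0.3991 0.321 ] jaw deg 83.75 t 1.675 f [-0.5  0.4  0.6] gap 0.0854
```

```bash
python3 -m handwheel '[-1.2,-6,0,0,-2.3,-12,0,0,-3.5,-18,0,0,-4.6,-24,0,0,-5.8,-30,0,0]'
python3 -m handwheel '[-1.2,-6,0,0,-2.3,-12,0,0,-3.5,-18,0,0,-4.6,-24,0,0,-5.8,-30,0,0]'
python3 -m handwheel '[-1.2,-6,4,0,-2.3,-12.4,8,0,-2.3,-12.4,12,0,-2.3,-12.4,12,0]'
python3 - <<'E'
from h import *
s,p,r=st(); c=save('wrist','w1.png')
print([(np.round(d['at'],3).tolist(),round(d['score'],2)) for d in manip.spot_point('wrist','bin')])
go((.51,-.336,.041))
T=np.eye(4);T[:3,:3]=r.as_matrix();T[:3,3]=p
c['world_to_cam']=np.linalg.inv(T@c['T_tool_cam'])
im=cv2.imread('pics/w1.png')
# predicted bin rim corners
x=np.array([.994,-.11,0]);y=np.array([.11,.994,0]);b=np.array([.517,-.274,.07])
P=np.array([b+i*.09*x+j*.065*y for i,j in((1,1),(1,-1),(-1,-1),(-1,1))])
W=c['world_to_cam'];uv=cv2.projectPoints(P,cv2.Rodrigues(W[:3,:3])[0],W[:3,3],c['intrinsics'],np.array(c['D']))[0]
cv2.polylines(im,[uv.astype(np.int32)],True,(0,255,255),1);cv2.imwrite('pics/w1.png',im)
E
```

```text
t: 2.3
tool_pos: [0.474, 0.0939, 0.3205]
orientation: [0.0, 0.055, 0.998, -0.0]
force: [1.6, -0.2, -0.5]
finger_gap: 0.0856
t: 2.92
tool_pos: [0.4985, -0.2109, 0.3206]
orientation: [0.0, 0.055, 0.998, -0.0]
force: [0.7, 0.3, 0.2]
finger_gap: 0.0854
t: 3.42
tool_pos: [0.505, -0.3342, 0.196]
orientation: [-0.004, 0.057, 0.998, 0.003]
force: [-0.3, -0.2, 0.2]
finger_gap: 0.0852
[([0.518, -0.272, -0.001], 0.69)]
cm [-0.26 -0.17 15.97]
pos [ 0.5077 -0.3342  0.2007] jaw deg 83.63 t 3.525 f [0.8 0.4 0.2] gap 0.0854
```

View pics/w1.png

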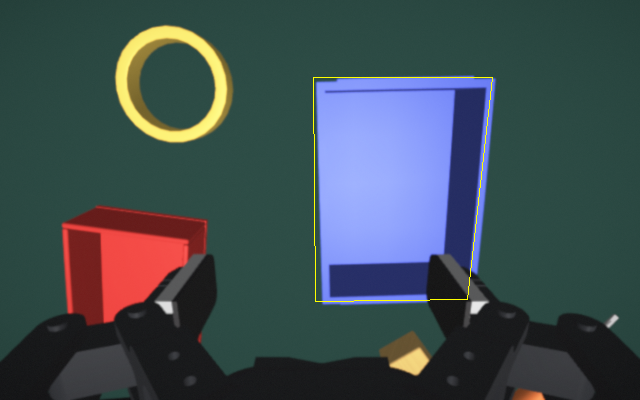

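```bash
python3 -m handwheel '[-0.2,0,5,0,-0.2,0,10,0,-0.2,0,14,0,-0.2,0,15.8,0,-0.2,0,15.8,0]' 1
python3 -m handwheel '[0,0,0,0,0,0,0,0,0,0,0,0,0,0,0,0,0,0,0,0]' 0 50
python3 -c "
from h import *
go((.505,-.119,.041),(.505,-.114,.041))
print([(np.round(d['at'],3).tolist(),round(d['score'],2)) for c in [manip.read_camera('top')] for d in manip.spot_point('top','bin')])"
```

```text
t: 4.15
tool_pos: [0.5104, -0.3345, 0.0432]
orientation: [0.0, 0.055, 0.998, -0.0]
force: [-0.5, 0.7, 0.1]
finger_gap: 0.0854
t: 4.78
tool_pos: [0.5098, -0.3348, 0.0427]
orientation: [0.0, 0.055, 0.998, 0.0]
force: [-0.6, 0.8, 4.8]
finger_gap: 0.0053
cm [ 2.86 21.39  0.18]
cm [ 2.92 21.89  0.18]
pos [ 0.5098 -0.3348  0.0427] jaw deg 83.64 t 4.775 f [-0.6  0.8  4.8] gap 0.0053
[([0.24, -0.24, 0.001], 0.82), ([0.284, 0.2, 0.003], 0.68), ([0.731, -0.259, -0.002], 0.59)]
```

```bash
python3 -m handwheel '[0.5,3.5,0,0,1,7.5,0,0,1.6,12,0,0,2.1,16,0,0,2.5,19,0,0]'
python3 -m handwheel '[0.1,0.7,0,0,0.2,1.4,0,0,0.3,1.9,0,0,0.3,1.9,0,0]'
python3 - <<'E'
from h import *
go((.505,-.114,.041))
c=save('top','t2.png'); im=cv2.imread('pics/t2.png')
cv2.imwrite('pics/t2c.png',cv2.resize(im[130:270,200:460],None,fx=3,fy=3,interpolation=cv2.INTER_CUBIC))
print([(np.round(d['at'],3).tolist(),round(d['score'],2)) for d in manip.spot_point('top','bin')])
E
```

```text
t: 5.5
tool_pos: [0.5066, -0.1428, 0.0427]
orientation: [0.001, 0.055, 0.998, -0.001]
force: [1.5, -2.7, 1.1]
finger_gap: 0.0047
t: 6.0
tool_pos: [0.506, -0.1247, 0.0427]
orientation: [0.001, 0.056, 0.998, -0.0]
force: [2.0, -1.6, 7.4]
finger_gap: 0.0052
cm [0.22 1.05 0.17]
pos [ 0.506  -0.1247  0.0427] jaw deg 83.59 t 6.0 f [ 2.  -1.6  7.4] gap 0.0052
[([0.514, -0.066, 0.002], 0.9)]
```

View pics/t2c.png

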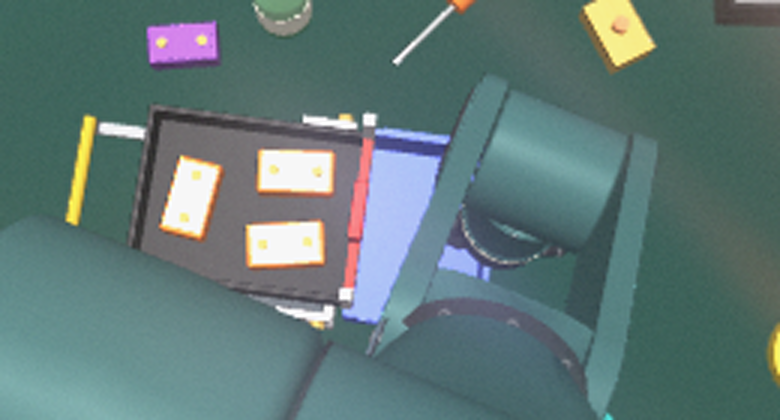

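The view shows the bin under the mouth, with about 1 cm still to go before the stop bar. I'll approach it slowly.

```bash
for i in 1; do python3 -m handwheel '[0.05,0.3,0,0,0.1,0.6,0,0,0.15,0.8,0,0,0.15,0.8,0,0]'; done
python3 -m handwheel '[0,0.15,0,0,0,0.3,0,0,0,0.3,0,0]'
```

```text
t: 6.6
tool_pos: [0.5055, -0.1171, 0.0427]
orientation: [0.001, 0.056, 0.998, -0.0]
force: [1.0, -3.1, 5.9]
finger_gap: 0.0051
t: 6.98
tool_pos: [0.5059, -0.1152, 0.0427]
orientation: [0.001, 0.056, 0.998, -0.001]
force: [-0.7, -8.2, 5.4]
finger_gap: 0.0051
```

```bash
python3 -m handwheel '[0,0.15,0,0,0,0.3,0,0,0,0.3,0,0]'
python3 -c "
from h import *
go((.505,-.114,.041))"
```

```text
t: 7.35
tool_pos: [0.5059, -0.1151, 0.0428]
orientation: [0.001, 0.055, 0.998, -0.003]
force: [-4.4, -23.1, 3.1]
finger_gap: 0.005
cm [0.1  0.1  0.18]
pos [ 0.5059 -0.1151  0.0428] jaw deg 83.73 t 7.35 f [ -4.4 -23.1   3.1] gap 0.005
```

```bash
python3 -m handwheel '[0,-0.3,0,0,0,-0.3,0,0]'
python3 -m handwheel '[0,0,0,0,0,0,0,0,0,0,0,0,0,0,0,0]' 0.5
python3 -m handwheel '[0,0,-4,0,0,0,-9,0,0,-3,-14,0,0,-6,-18,0,0,-6,-18,0]' 
python3 - <<'E'
from h import *
s,p,r=st(); c=save('wrist','w2.png')
for n in('bin','station','gate_grip'): print(n,[(np.round(d['at'],3).tolist(),round(d['score'],2)) for d in manip.spot_point('wrist',n)])
T=np.eye(4);T[:3,:3]=r.as_matrix();T[:3,3]=p
W=np.linalg.inv(T@c['T_tool_cam'])
im=cv2.imread('pics/w2.png')
x=np.array([.994,-.11,0]);y=np.array([.11,.994,0]);b=np.array([.512,-.0526,.07])
P=np.array([b+i*.09*x+j*.065*y for i,j in((1,1),(1,-1),(-1,-1),(-1,1))])
uv=cv2.projectPoints(P,cv2.Rodrigues(W[:3,:3])[0],W[:3,3],c['intrinsics'],np.array(c['D']))[0]
cv2.polylines(im,[uv.astype(np.int32)],True,(0,255,255),1);cv2.imwrite('pics/w2.png',im)
go((.518,-.0014,.26),(.518,-.0014,.140))
E
```

```text
t: 7.6
tool_pos: [0.5059, -0.1152, 0.0427]
orientation: [0.001, 0.056, 0.998, -0.001]
force: [-0.6, -7.6, 4.8]
finger_gap: 0.005
t: 8.1
tool_pos: [0.5045, -0.1127, 0.0421]
orientation: [-0.0, 0.055, 0.998, 0.0]
force: [0.0, 0.1, 0.2]
finger_gap: 0.0426
t: 8.72
tool_pos: [0.5004, -0.1752, 0.2259]
orientation: [0.004, 0.056, 0.998, -0.002]
force: [-0.1, -0.2, -0.5]
finger_gap: 0.0426
bin [([0.517, -0.053, 0.0], 0.74)]
station []
gate_grip [([0.516, -0.001, 0.154], 0.61)]
cm [-0.21 17.13 -3.9 ]
cm [-0.25 17.11  8.1 ]
pos [ 0.4969 -0.1713  0.2208] jaw deg 83.67 t 8.925 f [-0.5 -0.4 -0.1] gap 0.0427
```

View pics/w2.png

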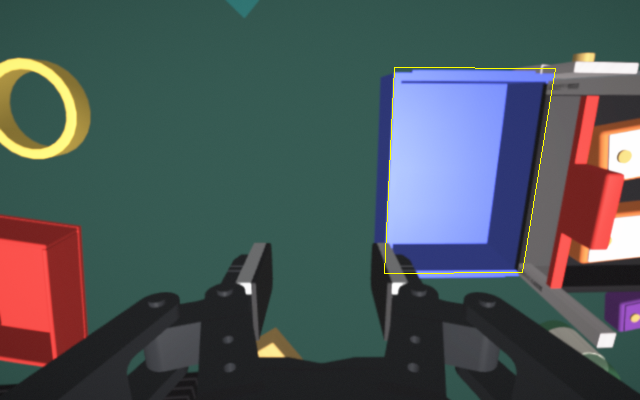

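The bin rim lies within about 3 px of the flush, centred outline. Now the gate tab.

```bash
python3 -m handwheel '[-0.2,5,-4,0,-0.2,11,-4,0,-0.2,17.1,-4,0,-0.2,17.1,-4,0]'
python3 -m handwheel '[0,0,5,0,0,0,10,0,0,0,12,0,0,0,12,0]'
python3 -m handwheel '[0,0,0,0,0,0,0,0,0,0,0,0,0,0,0,0]' 0 60
python3 -c "
from h import *
go((.518,-.0014,.140))"
```

```text
t: 9.43
tool_pos: [0.5177, 0.002, 0.2607]
orientation: [-0.002, 0.052, 0.999, 0.001]
force: [0.1, -1.6, -0.5]
finger_gap: 0.0427
t: 9.93
tool_pos: [0.5164, -0.003, 0.1396]
orientation: [-0.003, 0.055, 0.998, 0.0]
force: [0.1, 0.2, 0.9]
finger_gap: 0.0428
t: 10.42
tool_pos: [0.52, -0.0023, 0.1435]
orientation: [0.001, 0.055, 0.998, 0.0]
force: [-0.6, 5.3, 5.3]
finger_gap: 0.0106
cm [0.21 0.07 0.35]
pos [ 0.52   -0.0023  0.1435] jaw deg 83.65 t 10.425 f [-0.6  5.3  5.3] gap 0.0106
```

```bash
python3 -m handwheel '[0,0,-1.2,0,0,0,-2.4,0,0,0,-3.6,0,0,0,-4.6,0,0,0,-4.8,0]'
python3 -m handwheel '[0,0,-0.1,0,0,0,-0.1,0,0,0,-0.1,0]'
python3 -c "
from h import *
go((.518,-.0014,.140)); c=manip.read_camera('wrist');print([(np.round(d['at'],3).tolist(),round(d['score'],2)) for d in manip.spot_point('wrist','gate_grip')]);c=manip.read_camera('side');print([(np.round(d['at'],3).tolist(),round(d['score'],2)) for d in manip.spot_point('side','gate_grip')])"
```

```text
t: 11.05
tool_pos: [0.5199, -0.0023, 0.1911]
orientation: [0.001, 0.055, 0.998, 0.0]
force: [2.6, 4.8, -2.9]
finger_gap: 0.0108
t: 11.42
tool_pos: [0.5199, -0.0023, 0.1918]
orientation: [0.001, 0.055, 0.998, 0.0]
force: [2.5, 4.7, -0.3]
finger_gap: 0.0108
cm [0.21 0.07 5.18]
pos [ 0.5199 -0.0023  0.1918] jaw deg 83.65 t 11.425 f [ 2.5  4.7 -0.3] gap 0.0108
[([0.516, 0.002, 0.204], 0.56), ([0.561, 0.054, 0.091], 0.37)]
[([0.516, 0.002, 0.203], 0.84)]
```

```bash
python3 -m handwheel '[0,0,-0.1,0,0,0,-0.2,0,0,0,-0.2,0]'
python3 -m handwheel '[0,0,0,0,0,0,0,0,0,0,0,0]' 0.4
python3 -m handwheel '[0,0,-3,0,0,0,-7,0,0,3,-9,0,0,3,-9,0]' 
python3 - <<'E'
from h import *
go((.5457,.25,.23),(.5457,.25,.098))
save('side','s3.png');im=cv2.imread('pics/s3.png');cv2.imwrite('pics/s3c.png',cv2.resize(im[90:300,200:460],None,fx=3,fy=2.8))
for n in('gate_grip','tray_handle','bin'):print(n,[(np.round(d['at'],3).tolist(),round(d['score'],2)) for d in manip.spot_point('side',n)])
E
```

```text
t: 12.0
tool_pos: [0.5199, -0.0023, 0.1936]
orientation: [0.001, 0.055, 0.998, 0.0]
force: [3.1, 4.9, -2.1]
finger_gap: 0.0114
t: 12.38
tool_pos: [0.5189, -0.0032, 0.1934]
orientation: [-0.0, 0.055, 0.998, -0.0]
force: [0.1, -0.2, -0.1]
finger_gap: 0.0345
t: 12.88
tool_pos: [0.5236, 0.0279, 0.2852]
orientation: [0.002, 0.055, 0.999, 0.0]
force: [0.2, -1.1, -0.9]
finger_gap: 0.0344
cm [ 0.25 22.32  5.53]
cm [ 0.3  22.32 18.73]
pos [0.5236 0.0279 0.2852] jaw deg 83.74 t 12.875 f [ 0.2 -1.1 -0.9] gap 0.0344
gate_grip [([0.518, -0.003, 0.205], 0.96)]
tray_handle [([0.54, 0.246, 0.119], 0.65)]
bin [([0.242, -0.241, -0.001], 0.9), ([0.278, 0.197, -0.0], 0.86), ([0.518, -0.052, -0.0], 0.7)]
```

View pics/s3c.png

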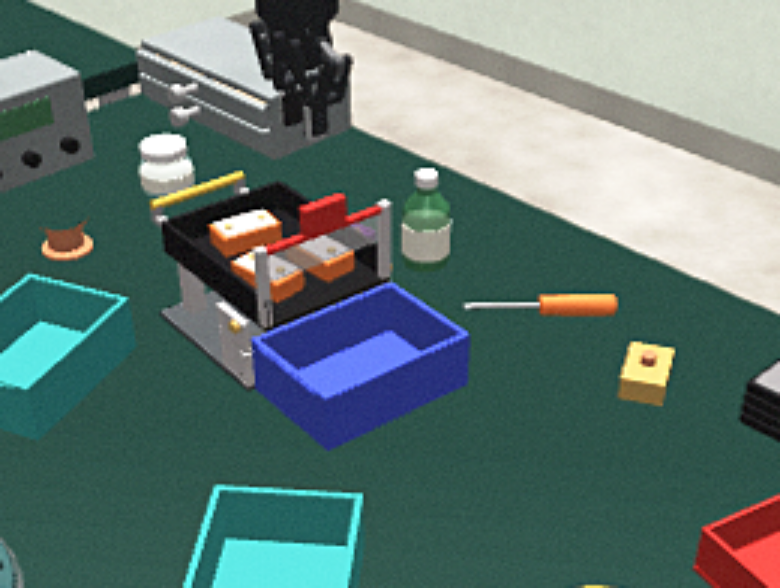

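The gate is up, with its tab at z≈0.205, and the bin sits flush under the mouth. Next is the handle.

```bash
python3 -m handwheel '[0.1,6,0,0,0.2,12,1,0,0.3,18,3,0,0.3,22.3,5.5,0,0.3,22.3,5.5,0]' 0.5
python3 - <<'E'
from h import *
go((.5457,.25,.098))
c=save('wrist','w4.png')
print([(np.round(d['at'],3).tolist(),round(d['score'],2)) for d in manip.spot_point('wrist','tray_handle')])
E
```

```text
t: 13.7
tool_pos: [0.5421, 0.2505, 0.2248]
orientation: [-0.003, 0.054, 0.999, -0.001]
force: [-0.9, -0.5, -0.5]
finger_gap: 0.0426
cm [-0.43  0.02 12.67]
pos [0.5421 0.2505 0.2248] jaw deg 83.82 t 13.7 f [-0.9 -0.5 -0.5] gap 0.0426
[([0.541, 0.252, 0.119], 0.83)]
```

View pics/w4.png

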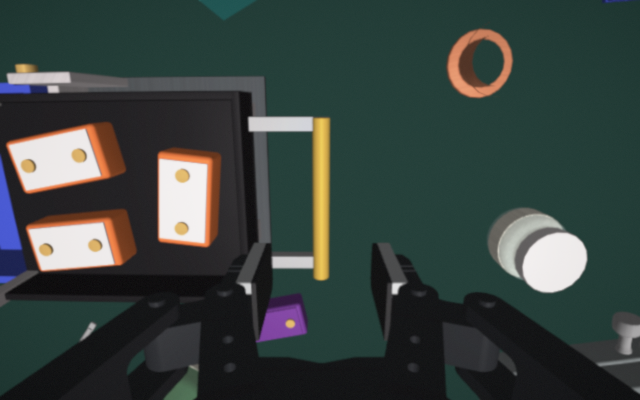

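The bar is centred between the fingers (bar at 321 px, fingers at 255 and 390). I'll descend and grip.

```bash
python3 -m handwheel '[0,0,5,0,0,0,10,0,0,0,12.7,0,0,0,12.7,0]'
python3 -m handwheel '[0,0,0,0,0,0,0,0,0,0,0,0,0,0,0,0]' 0 40
python3 - <<'E'
from h import *
go((.5457,.25,.098))
s,p,r=st()
# arc: displacement in tool axes (y=station y, z down) for angles
for a in np.arange(.1,1.06,.1):
    y=.24*np.cos(a)-.025*np.sin(a)-.24; z=.24*np.sin(a)+.025*np.cos(a)-.025
    print(round(a,2),'ty',round(y*100,2),'tz',round(-z*100,2))
E
```

```text
t: 14.3
tool_pos: [0.5427, 0.2467, 0.0999]
orientation: [-0.002, 0.056, 0.998, -0.001]
force: [0.7, 0.1, 0.8]
finger_gap: 0.043
t: 14.8
tool_pos: [0.5457, 0.2496, 0.1034]
orientation: [0.002, 0.055, 0.998, 0.001]
force: [0.3, 1.4, 7.7]
finger_gap: 0.0106
cm [0.01 0.04 0.54]
pos [0.5457 0.2496 0.1034] jaw deg 83.67 t 14.8 f [0.3 1.4 7.7] gap 0.0106
0.1 ty -0.37 tz -2.38
0.2 ty -0.98 tz -4.72
0.3 ty -1.81 tz -6.98
0.4 ty -2.87 tz -9.15
0.5 ty -4.14 tz -11.2
0.6 ty -5.6 tz -13.11
0.7 ty -7.25 tz -14.87
0.8 ty -9.07 tz -16.46
0.9 ty -11.04 tz -17.85
1.0 ty -13.14 tz -19.05
```

```bash
python3 -m handwheel '[0,-0.4,-2.4,0,0,-1,-4.7,0,0,-1.8,-7,0,0,-2.9,-9.15,0,0,-4.1,-11.2,0]'
python3 -m handwheel '[0,-0.7,-1,0,0,-1.5,-1.9,0,0,-2.3,-2.8,0,0,-3.1,-3.7,0,0,-3.1,-3.7,0]'
python3 - <<'E'
from h import *
go((.5457,.25,.098))
c=manip.read_camera('side')
for n in('tray_handle','module0'):print(n,[(np.round(d['at'],3).tolist(),round(d['score'],2)) for d in manip.spot_point('side',n)])
E
```

```text
t: 15.42
tool_pos: [0.5413, 0.2102, 0.2156]
orientation: [0.002, 0.055, 0.998, 0.002]
force: [2.3, 4.3, -1.8]
finger_gap: 0.0104
t: 16.05
tool_pos: [0.5381, 0.18, 0.2533]
orientation: [0.003, 0.056, 0.998, 0.003]
force: [1.9, 9.8, 6.1]
finger_gap: 0.0104
cm [ 0.11  6.94 15.57]
pos [0.5381 0.18   0.2533] jaw deg 83.64 t 16.05 f [1.9 9.8 6.1] gap 0.0104
tray_handle [([0.535, 0.177, 0.266], 0.66)]
module0 [([0.521, 0.031, 0.111], 0.79), ([0.481, -0.02, 0.048], 0.77), ([0.548, -0.026, 0.054], 0.74), ([0.641, 0.461, 0.001], 0.18)]
```

```bash
python3 -m handwheel '[0,-0.9,-0.8,0,0,-1.8,-1.6,0,0,-2.8,-2.3,0,0,-3.8,-3,0,0,-4.8,-3.6,0]'
python3 -m handwheel '[0,0,0,0,0,0,0,0,0,0,0,0]'
python3 - <<'E'
from h import *
go((.5457,.25,.098))
c=save('side','s5.png');im=cv2.imread('pics/s5.png');cv2.imwrite('pics/s5c.png',cv2.resize(im[70:300,200:460],None,fx=3,fy=2.6))
for n in('tray_handle','module0'):print(n,[(np.round(d['at'],3).tolist(),round(d['score'],2)) for d in manip.spot_point('side',n)])
E
```

```text
t: 16.82
tool_pos: [0.533, 0.1327, 0.29]
orientation: [0.004, 0.055, 0.998, 0.003]
force: [1.4, 10.4, 12.4]
finger_gap: 0.0105
t: 17.2
tool_pos: [0.533, 0.1328, 0.2899]
orientation: [0.004, 0.055, 0.998, 0.003]
force: [0.7, 9.9, 12.6]
finger_gap: 0.0105
cm [ 0.16 11.65 19.27]
pos [0.533  0.1328 0.2899] jaw deg 83.68 t 17.2 f [ 0.7  9.9 12.6] gap 0.0105
tray_handle [([0.53, 0.132, 0.3], 0.95), ([0.518, 0.01, 0.001], 0.46), ([0.598, -0.526, 0.001], 0.31)]
module0 [([0.55, -0.081, 0.048], 0.64), ([0.515, -0.036, 0.006], 0.47), ([0.487, -0.072, 0.046], 0.46)]
```

View pics/s5c.png

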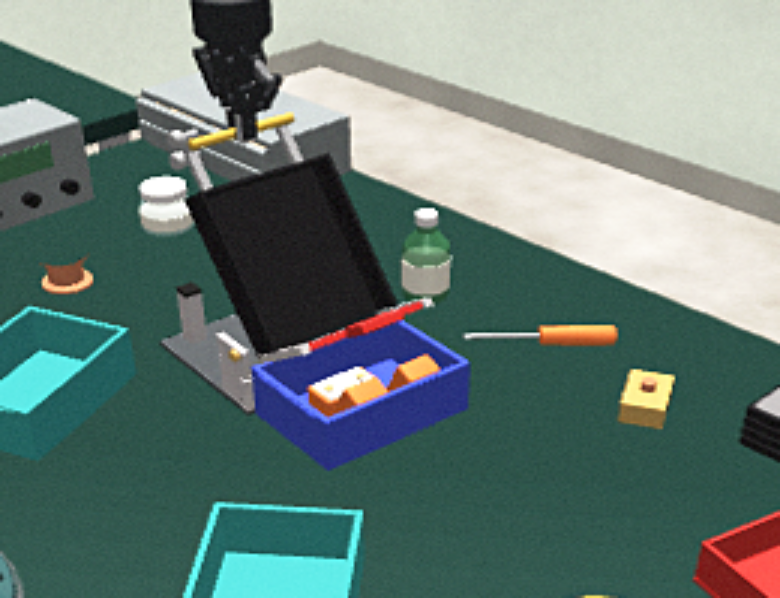

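All three modules are in the bin and the tray is empty. I'll lower the tray along the arc.

```bash
python3 -m handwheel '[0,1,0.65,0,0,2.9,2,0,0,4.7,3.6,0,0,6.4,5.4,0,0,7.9,7.3,0]'
python3 -m handwheel '[0,0.6,1,0,0,1.2,2,0,0,1.8,3.1,0,0,2.3,4.2,0,0,2.7,5.3,0]'
python3 -m handwheel '[0,0.4,1.2,0,0,0.7,2.4,0,0,1,3.5,0,0,1.2,4.7,0,0,1.2,4.7,0]'
python3 -c "
from h import *
go((.5457,.2496,.1034))"
```

```text
t: 17.98
tool_pos: [0.5414, 0.2101, 0.2147]
orientation: [0.003, 0.055, 0.998, 0.001]
force: [4.5, 2.6, 1.1]
finger_gap: 0.0105
t: 18.6
tool_pos: [0.5443, 0.2364, 0.1611]
orientation: [0.002, 0.055, 0.998, 0.001]
force: [2.6, 4.9, 2.1]
finger_gap: 0.0099
t: 19.23
tool_pos: [0.5455, 0.2482, 0.1133]
orientation: [0.002, 0.055, 0.998, 0.001]
force: [4.0, 4.7, 0.5]
finger_gap: 0.0101
cm [0.   0.14 0.99]
pos [0.5455 0.2482 0.1133] jaw deg 83.66 t 19.225 f [4.  4.7 0.5] gap 0.0101
```

```bash
python3 -m handwheel '[0,0.05,0.4,0,0,0.1,0.7,0,0,0.15,1,0,0,0.15,1.1,0,0,0.15,1.1,0]'
python3 -m handwheel '[0,0,0,0,0,0,0,0,0,0,0,0]' 0.5
python3 -c "
from h import *
go((.5457,.2496,.1034),(.525,.03,.285))
c=manip.read_camera('side')
print([(np.round(d['at'],3).tolist(),round(d['score'],2)) for d in manip.spot_point('side','tray_handle')])"
```

```text
t: 19.85
tool_pos: [0.5457, 0.2495, 0.1029]
orientation: [0.002, 0.055, 0.998, 0.001]
force: [3.3, 4.9, 0.2]
finger_gap: 0.0102
t: 20.23
tool_pos: [0.5434, 0.2481, 0.1021]
orientation: [-0.0, 0.055, 0.998, -0.0]
force: [-0.7, -0.2, -0.5]
finger_gap: 0.0422
cm [-0.21  0.18 -0.13]
cm [ -0.57 -21.89 -18.27]
pos [0.5434 0.2481 0.1021] jaw deg 83.65 t 20.225 f [-0.7 -0.2 -0.5] gap 0.0422
[([0.54, 0.25, 0.118], 0.97)]
```

```bash
python3 -m handwheel '[0,0,-6,0,0,0,-12,0,0,-3,-17,0,0,-7,-18,0]'
python3 -m handwheel '[-0.1,-6,0,0,-0.2,-12,0,0,-0.3,-17.8,0,0,-0.3,-17.8,0,0,-0.3,-17.8,0,0]' 0.4
python3 -c "
from h import *
go((.519,-.002,.1935))
c=manip.read_camera('side')
for n in ('gate_grip','tray_handle','module0'): print([(np.round(d['at'],3).tolist(),round(d['score'],2)) for d in manip.spot_point('side',n)])"
```

```text
t: 20.82
tool_pos: [0.5384, 0.1792, 0.2867]
orientation: [0.004, 0.055, 0.999, 0.001]
force: [0.6, -0.0, -0.7]
finger_gap: 0.0426
t: 21.45
tool_pos: [0.5194, 0.0018, 0.2823]
orientation: [-0.0, 0.056, 0.998, 0.0]
force: [-0.1, 1.1, 0.1]
finger_gap: 0.0344
cm [-0.01 -0.39  8.88]
pos [0.5194 0.0018 0.2823] jaw deg 83.58 t 21.45 f [-0.1  1.1  0.1] gap 0.0344
[([0.518, -0.002, 0.2], 0.65)]
[([0.542, 0.25, 0.118], 0.72)]
[([0.485, -0.074, 0.047], 0.69), ([0.51, -0.037, 0.01], 0.47), ([0.552, -0.081, 0.047], 0.44)]
```

```bash
python3 -m handwheel '[0,-0.35,4,0,0,-0.35,7.5,0,0,-0.35,8.8,0,0,-0.35,8.8,0]'
python3 -m handwheel '[0,0,0,0,0,0,0,0,0,0,0,0,0,0,0,0]' 0 60
python3 -m handwheel '[0,0,1.2,0,0,0,2.4,0,0,0,3.6,0,0,0,4.6,0,0,0,4.8,0]'
python3 -c "
from h import *
go((.52,-.0023,.1435))"
```

```text
t: 22.15
tool_pos: [0.5188, -0.0012, 0.1939]
orientation: [-0.001, 0.055, 0.998, 0.0]
force: [0.0, 0.1, -0.4]
finger_gap: 0.034
t: 22.65
tool_pos: [0.5202, -0.0021, 0.1951]
orientation: [0.001, 0.055, 0.998, -0.0]
force: [1.6, -0.9, 2.0]
finger_gap: 0.0104
t: 23.28
tool_pos: [0.5202, -0.002, 0.1458]
orientation: [0.001, 0.055, 0.998, -0.0]
force: [2.0, -1.6, 15.5]
finger_gap: 0.0109
cm [ 0.02 -0.03  0.23]
pos [ 0.5202 -0.002   0.1458] jaw deg 83.65 t 23.275 f [ 2.  -1.6 15.5] gap 0.0109
```

```bash
python3 -m handwheel '[0,0,0.1,0,0,0,0.2,0,0,0,0.2,0]'
python3 -m handwheel '[0,0,0,0,0,0,0,0,0,0,0,0]' 0.4
python3 -m handwheel '[0,0,-5,0,0,0,-10,0,0,-3,-14,0,0,-9,-14,0,0,-14,-14,0]'
python3 -m handwheel '[0,-6,0,0,0,-12,0,0,0,-12,0,0]'
python3 - <<'E'
from h import *
go((.52,-.0023,.1435))
c=save('side','s6.png');im=cv2.imread('pics/s6.png');a=cv2.resize(im[90:300,200:460],None,fx=3,fy=2.8);cv2.imwrite('pics/s6c.png',a)
for n in ('gate_grip','tray_handle','module0','bin','station'): print(n,[(np.round(d['at'],3).tolist(),round(d['score'],2)) for d in manip.spot_point('side',n)])
c=manip.read_camera('wrist')
for n in ('gate_grip','bin','module0'): print(n,[(np.round(d['at'],3).tolist(),round(d['score'],2)) for d in manip.spot_point('wrist',n)])
E
```

```text
t: 23.65
tool_pos: [0.5203, -0.0021, 0.1457]
orientation: [0.001, 0.055, 0.998, -0.0]
force: [0.4, -1.6, 18.6]
finger_gap: 0.0109
t: 24.02
tool_pos: [0.5179, -0.0016, 0.1433]
orientation: [-0.001, 0.055, 0.998, 0.0]
force: [-0.0, 0.2, -0.2]
finger_gap: 0.0341
t: 24.65
tool_pos: [0.5033, -0.1424, 0.2847]
orientation: [0.0, 0.055, 0.998, -0.0]
force: [0.4, -0.5, -0.3]
finger_gap: 0.0343
t: 25.02
tool_pos: [0.4895, -0.2642, 0.2835]
orientation: [-0.001, 0.058, 0.998, -0.0]
force: [-0.1, 0.9, 0.3]
finger_gap: 0.0341
cm [-2.000e-02  2.638e+01  1.398e+01]
pos [ 0.4895 -0.2642  0.2835] jaw deg 83.36 t 25.025 f [-0.1  0.9  0.3] gap 0.0341
gate_grip [([0.517, -0.002, 0.15], 0.56), ([0.511, -0.036, 0.006], 0.26)]
tray_handle [([0.543, 0.248, 0.117], 0.82)]
module0 [([0.552, -0.081, 0.048], 0.69), ([0.485, -0.073, 0.048], 0.69), ([0.513, -0.034, 0.01], 0.69), ([0.706, 0.178, 0.005], 0.36)]
bin [([0.24, -0.238, -0.001], 0.93), ([0.516, -0.058, -0.0], 0.81), ([0.282, 0.201, -0.0], 0.67)]
station []
gate_grip []
bin [([0.516, -0.056, -0.001], 0.66)]
module0 [([0.554, -0.081, 0.051], 0.68), ([0.488, -0.067, 0.051], 0.58)]
```

View pics/s6c.png

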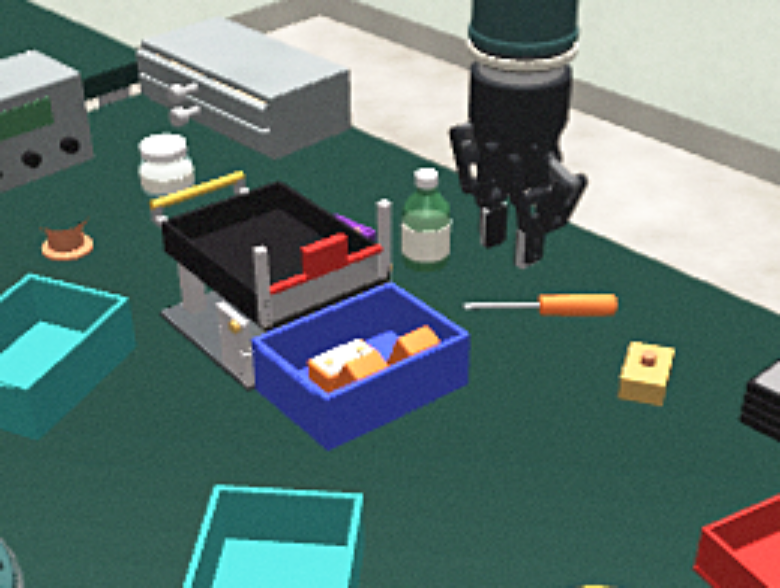

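```bash
python3 - <<'E'
from h import *
for f in('s3','s6'):
    c={'frame':cv2.imread(f'pics/{f}.png')[:,:,::-1].copy()}
    p=seg(c,(105,90,40),(130,255,255),(270,180,370,260)); print(f,len(p),p.min(0),p.max(0),p[p[:,1].argmax()],p[p[:,0].argmin()],p[p[:,0].argmax()])
c=manip.read_camera('side')
print([(np.round(d['at'],3).tolist(),round(d['score'],2)) for d in manip.spot_point('side','bin')])
E
```

```text
s3 2846 [284. 190.] [356. 250.] [308. 250.] [284. 210.] [356. 209.]
s6 2398 [284. 190.] [356. 250.] [308. 250.] [284. 210.] [356. 209.]
[([0.24, -0.242, -0.001], 0.97), ([0.28, 0.201, -0.002], 0.92), ([0.519, -0.056, 0.002], 0.86)]
```

The bin hasn't moved by even a pixel since it was pressed flush, so I'm handing in.

```bash
python3 -c "
from plant import manip
print(manip.finish_job())"
```

```text
the job is handed in; nothing more can be done
None
```

The job is done and handed in at about 25 s of the 72 s allowed. No verdict came back.

I pinched the blue bin's outer wall and slid it flush against the stop bar. Then I pulled the gate up, lifted the tray to about 0.95 rad until all three modules were in the bin, and lowered it at no more than about 0.8 rad/s. Last, I pushed the gate down and backed the arm clear.

**Last checks:**
- **Tray:** the handle reads z ≈ 0.117 m, so the tray is level.
- **Gate:** the tab reads z ≈ 0.150 m, against 0.155 nominal when shut. It also pushed back with about 18 N at its stop, so it is fully down.
- **Modules:** all three are inside the bin, at z of about 0.010, 0.048 and 0.048 m. They are partly stacked, but all below the rim.
- **Bin:** its outline in the side picture is the same to the pixel before tipping and at the end.
- **Other things:** the bystanders in the last close-up look undisturbed; the tape and red box lay mostly outside it, and I took no measurements.

**One disagreement:** the last network readings put the bin 3–5 mm farther from the bar than the earlier ones. I took that as noise because the outline had not moved, and even those readings are inside the 10 mm final limit.

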